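Dry clamp-up of a striped board

ROBOT

A 7-joint arm with a two-finger parallel gripper is mounted at the origin on the work surface. World frame = base frame: x ahead of the robot, y to its left, z up, the work surface at z = 0. Lengths are in m, angles in rad, forces in N, time in s.
With the tool pointing down it reaches from about 0.425 to 0.925 m from the base axis. Payload 6.8 kg.
Tool frame: the origin (TCP) lies at the very end of the fingers, on their centre line; the grasp point (between the pads) lies 19 mm behind it; z points along the fingers, y is the line along which they close (so a half turn about z gives the same grasp; the last joint's range is limited). The gripper opens to 85 mm and grips with 20 to 120 N. Pads are 22 mm wide; open, the fingers measure 114 mm over their backs; the gripper's body (76 mm by 85 mm) begins 54 mm behind the grasp point. The pads swing forward as they close: fully open they stand 13 mm farther back than shut.
Start: joints at [-1.29, 0.477, 0.022, 1.555, -0.011, 1.109, -0.083], TCP at [0.256, 0.625, 0.195] pointing down, gripper open.
Joint ranges: [-2.96, 2.96], [-0.34, 2.1], [-1.41, 1.46], [0.24, 2.44], [-1.37, 4.51], [0.17, 1.92], [-2.96, 2.96]. Speed limits (rad/s): [2.39, 2.39, 3.14, 3.14, 3.14, 3.14, 3.14].

INTERFACE

Orientations are given as a unit quaternion [w, x, y, z].
In Python, from station import bot gives the robot as it stands. The module is installed in compiled form; this text tells all that it offers.
- The arm moves only by the shell command python3 -m jog 'ROWS' [OPENING] [FORCE]. ROWS is JSON, a list of rows, each a list of 4 numbers: the shift along the tool's x, y, z in cm, then the turn about the tool's z in rad. In form: [[x, y, z, spin], ...]. A call has 1 to 20 rows; each row is the pose to reach, as a shift and turn from the pose commanded when the call began, along the tool's axes at that moment; what a row does not reach only later rows make up. A row lasts 1/12 s, in which the tool goes at most 41.7 mm and 7.16 degrees, less where a joint would pass 70% of its speed; a pose out of reach is approached as far as the arm can. A call with a gripper value outside its range is refused whole. OPENING is the closure, from -1 (fully open) to 1 (shut), set as the call begins (- or left out, the last holds). The fingers move at their own pace and stop on an object; FORCE is the grip in N (left out, the last holds). Time passes only in rows, so rows that repeat a pose let the fingers close. It gives the time, the measured TCP pose, the force, the opening and the grip force at its end, in the units of the state.
- bot.get_obs(): the state, without advancing time (a new reading comes with each control period).
- bot.read_camera(name): name is "side" or "top" or "wrist"; returns a dict with "pixels" (400x640x3 uint8, red, green, blue), "depth" (400x640 float32, m along the optical axis (not along the pixel's ray), 0 where there is no reading), "fovy" (degrees; the focal length in pixels is half the picture's height over the tangent of half this angle, whatever the lens; pixels are square), "cx", "cy" (the principal point, pixels), "pose" (4x4, takes a point from camera to world coordinates). Camera axes: x right, y down, z forward; pixel columns grow to the right and rows downward; lengths in m; the calibration is good to about 2 mm. A picture is of the moment at which its call begins.
- bot.hand_in(): hands the job in; it is judged then, once.
The state is a dict: "t": time; "q": joint angles; "joint_vel": joint speeds; "joint_torque": joint torques, N m; "eef_pos": TCP position; "tool_rot": TCP orientation; "contact_force": force on the tool from outside, world axes, zero at the start; "torque": the same for the moment, N m; "gripper_width": opening from 0.0 (shut) to 1.0 (fully open); "grasp_force": force on a finger pad.
Only numpy, scipy, OpenCV 4.12 (cv2) and the standard library are available. Lean on these libraries where they do the work, as an engineer would, in place of code of your own. Each camera call takes 0.05 s, during which the arm holds its last target. There are 200 camera calls.

TASK

Do the dry run of a glue-up in the twin-bar clamp: lay the three staves flat across the two bars, centred on the clamp with their ends level, the wide stave next to the fixed jaws, the medium stave next to the sliding tail, and the thin strip between those two. Then push the tail along until the whole row is shut tight between tail and jaws with no gaps. Last, set the iron weight gently, without dropping it, upright on top of the row, centred on the thin strip so that it bears on both neighbours; leave the mallet, the bowl and the disc where they are.

Things in the scene. Friction and masses are not known exactly. Their poses are not given: they have to be found in the camera images.
- clamp: Fixed clamp. Origin at its middle on the bench, x along the bars to the fixed jaws (far from the robot), z up. Two bars, 12 mm wide, at y=+-50 mm, tops 22 mm above the bench, x=-200..170; cross-pieces 8 mm high tie their ends. Fixed jaws, one per bar, 40 mm wide (60 mm gap between), 56 mm high, face -x at x=130 mm; screws behind to x=215, 62 mm high. The tight row fills x=16..130, top 52 mm high.
- tail (a joint): Sliding tail of the clamp, in m, growing towards the fixed jaws (clamp +x). Its pressing face is at clamp x = -0.13 + this value. Starts at 0 to 0.025 (235 to 260 mm open); 0.146 when the three staves are shut tight. Slides with about 3 N of friction and stays where it is left; end stop at 0.2.
- tail_push (a point): Middle of the back of the tail's wooden batten, 44 mm above the bench: push here to clamp +x with closed fingers lowered behind it. The batten is 20 mm thick in x (pressing face 20 mm beyond this point), 140 mm long in y, 24 to 56 mm above the bench. Behind it at y=+-50 mm are castings 30 mm wide, 63 mm high, 40 mm long in x; the 70 mm between them is free.
- wide_stave: Wide stave: bar of dark wood with square edges, 58 mm wide (its x), 150 mm long (its y), 30 mm high (its z); lies flat on the bench. Origin at the centre of its underside. Grip it across its 58 mm width at mid length.
- medium_stave: Medium stave: bar of dark wood with square edges, 40 mm wide (its x), 150 mm long (its y), 30 mm high (its z); lies flat on the bench. Origin at the centre of its underside. Grip it across its 40 mm width at mid length.
- thin_strip: Thin strip: bar of dark wood with square edges, 16 mm wide (its x), 150 mm long (its y), 30 mm high (its z); lies flat on the bench. Origin at the centre of its underside. Grip it across its 16 mm width at mid length.
- weight: Round cast-iron weight, 67 mm high, about 0.65 kg: a body of 64 mm diameter and 32 mm height, above it a neck of 20 mm diameter and a knob of 30 mm diameter from 44 to 64 mm above its underside, to grip it by. Origin at the centre of its underside, z up.
- mallet: Bystander: pale wooden carver's mallet standing on its 80 mm head, 220 mm high, origin at the centre of its underside; not to be moved.
- bowl: Bystander: turned wooden bowl, 150 mm across and 62 mm high, origin at the centre of its underside; not to be moved.
- disc: Bystander: dark turned wooden disc with a small centre hole, 130 mm across and 32 mm high, lying flat, origin at the centre of its underside; not to be moved.
There are look-alikes about, which are no part of the job. Leave any orange look-alike of the wide_stave alone.

How it is judged:
By the outcome, as a careful person would: the job done as asked, in the order asked, and still so for the second after the job is handed in, with the robot touching nothing.
It also fails if it takes over 120 s, if anything falls off the work surface, if the arm or the gripper's body presses on something with over 40 N, if the wrist force passes 120 N, or if a joint passes its speed limit or range.

## Working session

There is one attempt and no reset: what is moved stays moved. The work goes in short steps, Python scripts to look and compute and a shell command to move; the robot and the scene stay as the last step left them, time stands still between calls to the robot, and variables do not carry over. Pictures are saved under pics/ and viewed, at most 14 in all, crops included, and the job is handed in when it is done.

```bash
mkdir -p pics; cat > h.py <<'E'
import numpy as np, cv2
from station import bot
def cam(n,save=None):
    c=bot.read_camera(n)
    if save: cv2.imwrite('pics/'+save,c['pixels'][:,:,::-1])
    d=c['depth']; f=200/np.tan(np.radians(c['fovy'])/2)
    v,u=np.mgrid[0:400,0:640]
    P=np.stack([(u-c['cx'])/f*d,(v-c['cy'])/f*d,d],-1)
    W=P@c['pose'][:3,:3].T+c['pose'][:3,3]
    W[d==0]=np.nan
    c['f']=f
    return c,W
E
python3 - <<'E'
from h import *
for n in('top','side','wrist'):
    c,W=cam(n,n+'0.png'); np.savez(n+'0.npz',W=W,px=c['pixels'],pose=c['pose'],f=c['f'],cx=c['cx'],cy=c['cy'])
    print(n,c['f'],c['cx'],c['cy'],c['pose'].round(3).tolist())
o=bot.get_obs();print(o)
E
```

```text
top 418.3474900690631 324.68050837914785 201.42109653163314 [[-0.0, -0.999, 0.05, 0.408], [-1.0, -0.0, -0.004, 0.009], [0.004, -0.05, -0.999, 1.251], [0.0, 0.0, 0.0, 1.0]]
side 520.2149644156905 318.143944332705 201.38227860398675 [[0.831, -0.326, 0.451, -0.311], [-0.556, -0.488, 0.672, -1.17], [0.001, -0.809, -0.587, 1.105], [0.0, 0.0, 0.0, 1.0]]
wrist 296.26941220210557 319.5934629424945 206.08409183629036 [[0.378, 0.889, 0.257, 0.191], [0.926, -0.363, -0.106, 0.651], [-0.001, 0.278, -0.961, 0.372], [0.0, 0.0, 0.0, 1.0]]
{'t': 0.15, 'q': array([-1.29009233,  0.47761481,  0.02236909,  1.55616045, -0.01148553,
        1.10929053, -0.08309598]), 'joint_vel': array([-0.00132713,  0.00053086, -0.00222301, -0.00417785, -0.00120335,
        0.00132419,  0.00182394]), 'joint_torque': array([ 2.71961522e-03, -5.96925938e+01,  1.61010761e+00, -2.81491184e+01,
        1.26272507e-02,  6.61775834e-03,  6.84006920e-06]), 'eef_pos': array([0.2557252 , 0.62417484, 0.19437343]), 'tool_rot': array([-7.24241359e-05,  1.93175374e-01,  9.81164014e-01, -6.68404580e-04]), 'contact_force': array([ 0.12790578,  0.62956457, -0.28674752]), 'torque': array([-0.04878919, -0.03339027, -0.02124572]), 'grasp_force': 0.0, 'gripper_width': 1.0003373777102955}
```

View pics/top0.png

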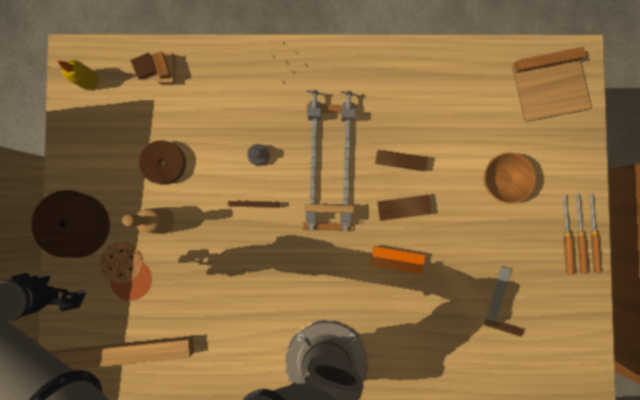

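View pics/side0.png

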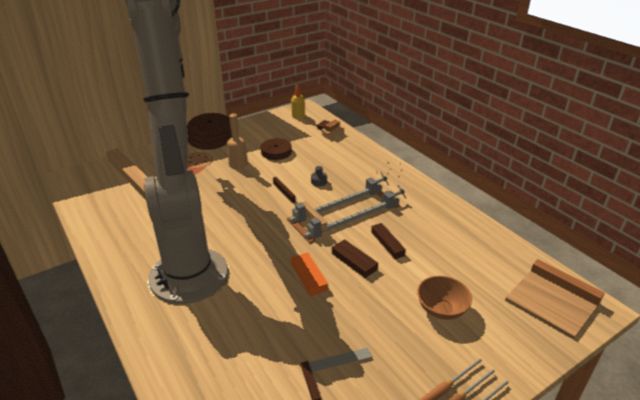

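The top view shows the clamp at columns 305–355, rows 90–230. The weight is at (259,155), the thin strip at (257,204), the medium stave at (404,160), the wide stave at (407,207) and the orange look-alike at (400,260). The side view agrees.

```bash
cat > m.py <<'E'
from h import *
def rect(W,mask,lab):
    p=W[mask]; 
    if len(p)<5: print(lab,'few');return
    (cx,cy),(w,h),a=cv2.minAreaRect((p[:,:2]*1000).astype(np.float32))
    print(lab,'n',len(p),'c',round(cx,1),round(cy,1),'wh',round(w,1),round(h,1),'a',round(a,1),'z',np.percentile(p[:,2],[5,50,95]).round(4), 'mean',p[:,:2].mean(0).round(4))
E
python3 - <<'E'
from m import *
for n,R in(('top',dict(wide=(372,440,190,225),med=(370,438,145,175),thin=(222,292,196,212),weight=(243,275,140,170),mallet=(115,180,200,240),bowl=(480,545,148,208),disc=(135,190,136,188),jaw=(300,360,88,125),batten=(300,360,200,220),bars=(300,360,125,200))),('side',dict(wide=(328,382,236,280),med=(368,410,220,260),thin=(268,300,174,205),weight=(305,332,162,190)))):
    D=np.load(n+'0.npz');W=D['W']
    for k,(a,b,c,d) in R.items():
        m=np.zeros(W.shape[:2],bool);m[c:d,a:b]=1
        z=W[...,2]
        if k in('wide','med','thin'): mm=m&(z>.024)&(z<.04)
        elif k=='bars': mm=m&(z>.015)&(z<.03)
        elif k in('jaw','batten'): mm=m&(z>.045)&(z<.07)
        else: mm=m&(z>.02)
        rect(W,mm,n+' '+k)
    if n=='top':
        m=np.zeros(W.shape[:2],bool);m[100:225,305:357]=1
        for x0 in np.arange(.40,.68,.04):
            mm=m&(z>.012)&(z<.03)&(abs(W[...,0]-x0)<.02); y=W[mm][:,1]
            l=y[y>np.median(y)] if 0 else y
            c=y.mean();print(round(x0,2),y[y>c].mean().round(4),y[y<c].mean().round(4))
    px=D['px'];cv2.imwrite('pics/%s_crop.png'%n,cv2.resize(px[80:240,220:450] if n=='top' else px[150:290,230:420],None,fx=3.4,fy=3.4,interpolation=2)[:,:,::-1])
E
```

```text
top wide n 971 c 451.9 -228.7 wh 57.9 150.4 a 7.8 z [0.025  0.0283 0.032 ] mean [ 0.4519 -0.2277]
top med n 664 c 592.0 -221.5 wh 150.3 40.8 a 81.5 z [0.025  0.0282 0.0324] mean [ 0.5922 -0.2211]
top thin n 274 c 461.7 214.7 wh 147.0 15.9 a 88.3 z [0.0249 0.0284 0.0323] mean [0.4616 0.2151]
top weight n 368 c 607.9 203.5 wh 60.9 62.7 a 44.4 z [0.0243 0.0302 0.0658] mean [0.6065 0.2015]
top mallet n 923 c 413.1 489.1 wh 73.1 66.2 a 0.7 z [0.0316 0.1031 0.215 ] mean [0.4136 0.4799]
top bowl n 1305 c 536.0 -523.3 wh 147.3 147.3 a 49.5 z [0.022  0.0428 0.0614] mean [ 0.5398 -0.5409]
top disc n 1537 c 585.9 486.1 wh 128.1 128.7 a 4.2 z [0.0256 0.0301 0.0343] mean [0.5848 0.4853]
top jaw n 382 c 753.0 -9.0 wh 143.5 80.4 a 88.8 z [0.0456 0.0525 0.0576] mean [ 0.7421 -0.0111]
top batten n 497 c 437.3 -4.4 wh 137.7 40.4 a 90.0 z [0.0504 0.0555 0.0625] mean [ 0.4411 -0.0038]
top bars n 604 c 586.8 -8.7 wh 112.0 223.9 a 88.3 z [0.0164 0.0203 0.0243] mean [ 0.586  -0.0084]
0.4 0.0433 -0.052
0.44 -0.0106 -0.0533
0.48 0.0439 -0.0558
0.52 0.0438 -0.0564
0.56 0.0415 -0.0571
0.6 0.041 -0.0592
0.64 0.04 -0.0596
0.68 0.0382 -0.0608
side wide n 663 c 498.4 -226.7 wh 157.0 156.8 a 7.1 z [0.0256 0.0298 0.0342] mean [ 0.4519 -0.2364]
side med n 424 c 550.8 -218.4 wh 156.4 131.6 a 79.7 z [0.0254 0.0301 0.0339] mean [ 0.5873 -0.2322]
side thin n 124 c 461.8 207.5 wh 155.2 19.5 a 87.5 z [0.0246 0.0293 0.0333] mean [0.4617 0.2054]
side weight n 190 c 606.5 193.6 wh 58.6 61.0 a 54.4 z [0.0226 0.0324 0.0664] mean [0.6043 0.191 ]
```

View pics/top_crop.png

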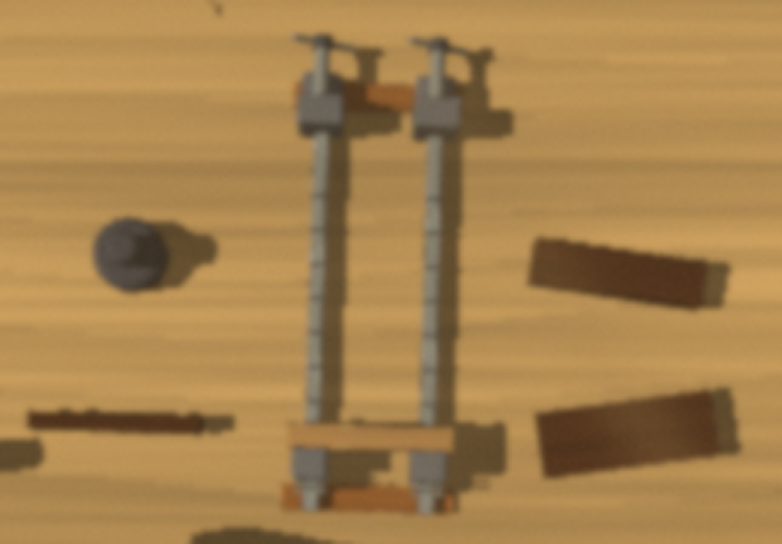

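The crop confirms the layout: the jaws are at the top, the batten at the bottom, and the clamp is turned about −1.5°. Heights read about 28–30 mm for the staves in both views, and the sizes match.

```bash
cat > go.py <<'E'
import sys
from h import *
from scipy.spatial.transform import Rotation as Ro
# go.py x y z yawdeg (tool-y world angle, mod 180) -> shift in cm along tool axes + spin
x,y,z,a=map(float,sys.argv[1:5]); o=bot.get_obs()
R=Ro.from_quat(np.roll(o['tool_rot'],-1)).as_matrix()
d=R.T@(np.array([x,y,z])-o['eef_pos'])*100
cur=np.arctan2(R[1,1],R[0,1]); s=cur-np.radians(a); s=(s+np.pi/2)%np.pi-np.pi/2
print('t',o['t'],'pos',o['eef_pos'].round(4),'yaw',np.degrees(cur).round(2),'shift',d.round(2),'spin',s.round(3),'q7',o['q'][6].round(2),'g',o['gripper_width'].round(3))
E
python3 - <<'E'
from h import *
D=np.load('top0.npz');W=D['W'];z=W[...,2]
m=np.zeros(z.shape,bool);m[88:125,300:360]=1
p=W[m&(z>.045)&(z<.07)]
a=np.radians(-1.5);c,s=np.cos(a),np.sin(a)
def loc(p):return np.c_[c*p[:,0]+s*p[:,1],-s*p[:,0]+c*p[:,1]]
for sd in(1,-1):
    q=loc(p[(p[:,1]+.012)*sd>0]);print('jaw x',np.percentile(q[:,0],[1,3,50]).round(4),'y',np.percentile(q[:,1],[2,50,98]).round(4))
m=np.zeros(z.shape,bool);m[200:222,300:360]=1
q=loc(W[m&(z>.045)&(z<.07)])
print('tail x',np.percentile(q[:,0],[1,99]).round(4),'y',np.percentile(q[:,1],[1,99]).round(4))
mid=q[abs(q[:,1]-np.median(q[:,1]))<.03];print('batten mid x',np.percentile(mid[:,0],[2,98]).round(4),np.percentile(mid[:,1],[2,98]).round(4))
m=np.zeros(z.shape,bool);m[125:200,300:360]=1
q=loc(W[m&(z>.012)&(z<.03)]);k=q[:,1].mean();print('bars y',q[q[:,1]>k,1].mean(),q[q[:,1]<k,1].mean(), [np.polyfit(q[b,0],q[b,1],1) for b in(q[:,1]>k,q[:,1]<k)])
E
python3 go.py 0.55 -0.05 0.30 0
```

```text
jaw x [0.713  0.714  0.7321] y [0.0377 0.0576 0.0768]
jaw x [0.7136 0.714  0.7329] y [-0.0609 -0.0429 -0.023 ]
tail x [0.4127 0.4575] y [-0.0612  0.0759]
batten mid x [0.4393 0.4576] [-0.0215  0.0333]
bars y 0.05658210183364425 -0.042978504862630953 [array([-0.0035957 ,  0.05868399]), array([-0.00024642, -0.04283346])]Traceback (most recent call last):
  File "go.py", line 9, in <module>
    print('t',o['t'],'pos',o['eef_pos'].round(4),'yaw',np.degrees(cur).round(2),'shift',d.round(2),'spin',s.round(3),'q7',o['q'][6].round(2),'g',o['gripper_width'].round(3))
                                                                                                                                                 ^^^^^^^^^^^^^^^^^^^^^^^^
AttributeError: 'float' object has no attribute 'round'
```

```bash
sed -i "s/o\['gripper_width'\].round(3)/round(float(o['gripper_width']),3),'F',o['contact_force'].round(1),'gf',round(float(o['grasp_force']),1)/" go.py; python3 go.py 0.45 0.35 0.33 30;python3 go.py 0.55 -0.05 0.30 0
```

```text
t 0.15 pos [0.2557 0.6242 0.1944] yaw 67.72 shift [-28.37 -18.02 -13.54] spin 0.658 q7 -0.08 g 1.0 F [ 0.1  0.6 -0.3] gf 0.0
t 0.15 pos [0.2557 0.6242 0.1944] yaw 67.72 shift [-52.79 -51.24 -10.49] spin 1.182 q7 -0.08 g 1.0 F [ 0.1  0.6 -0.3] gf 0.0
```

```bash
python3 -m jog '[[0,0,-4,0],[0,0,-8,0],[0,0,-13,0.1],[-28,-18,-13,0.66],[-28,-18,-13,0.66],[-28,-18,-13,0.66],[-28,-18,-13,0.66],[-28,-18,-13,0.66],[-28,-18,-13,0.66],[-28,-18,-13,0.66],[-28,-18,-13,0.66],[-53,-51,-13,1.18],[-53,-51,-13,1.18],[-53,-51,-13,1.18],[-53,-51,-13,1.18],[-53,-51,-13,1.18],[-53,-51,-13,1.18],[-53,-51,-13,1.18],[-53,-51,-13,1.18],[-53,-51,-13,1.18]]' -1 && python3 go.py 0.45 -0.20 0.30 7.8
```

```text
t: 1.82
eef_pos: [0.5428, -0.0125, 0.3252]
tool_rot: [-0.0, 0.706, 0.708, 0.0]
contact_force: [1.0, 0.4, 0.3]
gripper_width: 1.002
grasp_force: 0.0
t 1.8167 pos [ 0.5428 -0.0125  0.3252] yaw 0.13 shift [-18.73  -9.33   2.5 ] spin -0.134 q7 0.02 g 1.002 F [1.  0.4 0.3] gf 0.0
```

```bash
python3 - <<'E'
from h import *
c,W=cam('wrist','w1.png');np.savez('w1.npz',W=W,px=c['pixels']);print(c['pose'].round(3).tolist())
E
```

```text
[[1.0, 0.003, 0.002, 0.543], [0.003, -0.961, -0.276, 0.058], [0.001, 0.276, -0.961, 0.503], [0.0, 0.0, 0.0, 1.0]]
```

View pics/w1.png

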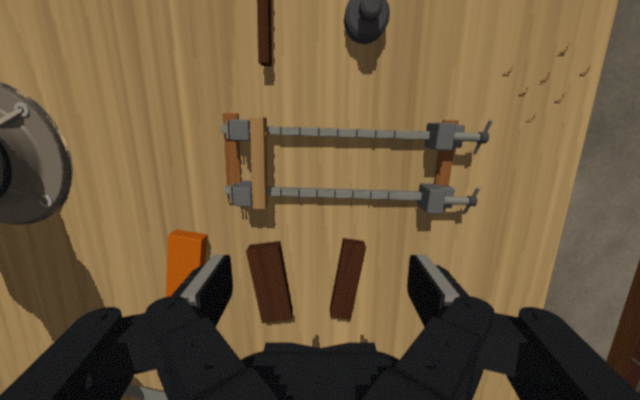

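```bash
python3 -m jog '[[-4,-2,0,-0.05],[-8,-4,0,-0.1],[-12,-6,0,-0.13],[-16,-8,0,-0.13],[-19.4,-9.3,0,-0.13],[-19.4,-9.3,0,-0.13],[-19.4,-9.3,0,-0.13]]'; python3 - <<'E'
from m import *
c,W=cam('wrist','w2.png');np.savez('w2.npz',W=W,px=c['pixels'])
E
```

```text
t: 2.45
eef_pos: [0.4485, -0.2079, 0.3253]
tool_rot: [0.0, 0.662, 0.75, 0.0]
contact_force: [0.2, 0.3, 0.1]
gripper_width: 0.997
grasp_force: 0.0
```

View pics/w2.png

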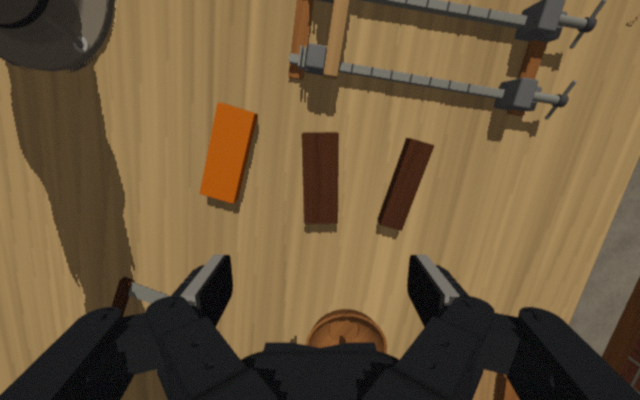

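The wrist view shows the clamp: jaws at (440,135) and (437,197), batten at column 258. In the second view the wide stave is at (321,180), square to the tool, and the medium stave is at (406,183).

```bash
python3 - <<'E'
from m import *
D=np.load('w2.npz');W=D['W'];z=W[...,2]
def box(a,b,c,d):
    m=np.zeros(z.shape,bool);m[c:d,a:b]=1;return m
zz=(z>.024)&(z<.036)
rect(W,box(285,355,120,240)&zz,'w2 wide');rect(W,box(365,445,125,240)&zz,'w2 med')
D=np.load('w1.npz');W=D['W'];z=W[...,2];zz=(z>.024)&(z<.036)
rect(W,box(235,300,235,330)&zz,'w1 wide');rect(W,box(322,372,232,325)&zz,'w1 med')
rect(W,box(335,400,0,50)&(z>.02),'w1 weight')
a=np.radians(-1.5);c,s=np.cos(a),np.sin(a)
loc=lambda p:np.c_[c*p[:,0]+s*p[:,1],-s*p[:,0]+c*p[:,1]]
for b in((420,475,115,150),(410,470,178,216)):
    q=loc(W[box(*b)&(z>.048)&(z<.062)]);print('jaw',np.percentile(q[:,0],[1,3,50]).round(4),np.percentile(q[:,1],[2,98]).round(4))
q=loc(W[box(245,272,105,215)&(z>.048)&(z<.06)]);print('batten',np.percentile(q[:,0],[2,98]).round(4),np.percentile(q[:,1],[2,98]).round(4))
for b in((280,420,120,145),(280,415,182,205)):
    q=loc(W[box(*b)&(z>.014)&(z<.03)]);print('bar',np.polyfit(q[:,0],q[:,1],1).round(4),q[:,1].mean().round(4),np.median(W[box(*b)&(z>.014)&(z<.03)][:,2]))
E
python3 go.py 0.4515 -0.2285 0.10 7.7;python3 go.py 0.4515 -0.2285 0.003 7.7
```

```text
w2 wide n 3222 c 452.7 -229.7 wh 57.9 149.0 a 7.3 z [0.0281 0.0296 0.0309] mean [ 0.4525 -0.226 ]
w2 med n 2256 c 593.5 -222.8 wh 149.8 40.8 a 81.3 z [0.028  0.0297 0.0312] mean [ 0.593  -0.2195]
w1 wide n 2421 c 453.1 -230.2 wh 58.5 151.3 a 7.8 z [0.0279 0.0295 0.0309] mean [ 0.4534 -0.2257]
w1 med n 1686 c 593.6 -222.9 wh 151.6 40.4 a 81.3 z [0.0281 0.0296 0.031 ] mean [ 0.5938 -0.2186]
w1 weight n 1568 c 609.7 195.2 wh 63.3 49.6 a 0.6 z [0.0271 0.0316 0.0667] mean [0.6076 0.1938]
jaw [0.7147 0.7151 0.7276] [0.0375 0.0746]
jaw [0.7146 0.715  0.728 ] [-0.0626 -0.0251]
batten [0.4389 0.4592] [-0.0606  0.0734]
bar [-0.002   0.0567] 0.0555 0.02168524484892359
bar [-0.001  -0.0432] -0.0438 0.021528372243144883
t 2.5 pos [ 0.4498 -0.2054  0.3251] yaw 7.38 shift [-2.32 -0.14 22.51] spin -0.006 q7 0.49 g 1.0 F [-0.2  0.4 -0. ] gf 0.0
t 2.5 pos [ 0.4498 -0.2054  0.3251] yaw 7.38 shift [-2.33 -0.14 32.21] spin -0.006 q7 0.49 g 1.0 F [-0.2  0.4 -0. ] gf 0.0
```

```bash
python3 -m jog '[[-2.4,0,4,0],[-2.4,0,8,0],[-2.4,0,12,0],[-2.4,0,16,0],[-2.4,0,20,0],[-2.4,0,22.5,0],[-2.4,0,22.5,0],[-2.4,0,22.5,0],[-2.4,0,22.5,0]]'; python3 go.py 0.4527 -0.2295 0.003 7.6
```

```text
t: 3.25
eef_pos: [0.4551, -0.2282, 0.1014]
tool_rot: [0.001, 0.658, 0.753, 0.0]
contact_force: [0.5, -0.6, 0.3]
gripper_width: 1.001
grasp_force: 0.0
t 3.25 pos [ 0.4551 -0.2282  0.1014] yaw 7.64 shift [-0.09 -0.28  9.84] spin 0.001 q7 0.81 g 1.001 F [ 0.5 -0.6  0.3] gf 0.0
```

```bash
python3 -m jog '[[-0.1,-0.25,3,0],[-0.1,-0.25,6,0],[-0.1,-0.25,8.5,0],[-0.1,-0.25,9.8,0],[-0.1,-0.25,9.8,0],[-0.1,-0.25,9.8,0]]'; python3 -m jog '[[0,0,0,0],[0,0,0,0],[0,0,0,0],[0,0,0,0],[0,0,0,0],[0,0,0,0],[0,0,0,0],[0,0,0,0]]' 1 60;  python3 go.py 0.6805 -0.012 0.09 -1.6
```

```text
t: 3.75
eef_pos: [0.4527, -0.23, 0.0036]
tool_rot: [0.001, 0.659, 0.752, 0.001]
contact_force: [0.2, 0.0, 0.0]
gripper_width: 0.994
grasp_force: 0.0
t: 4.42
eef_pos: [0.4511, -0.2298, 0.0021]
tool_rot: [-0.0, 0.659, 0.752, -0.0]
contact_force: [-0.7, -0.1, 0.2]
gripper_width: -0.002
grasp_force: 0.0
t 4.4167 pos [ 0.4511 -0.2298  0.0021] yaw 7.56 shift [18.57 25.6  -8.79] spin 0.16 q7 0.95 g -0.002 F [-0.7 -0.1  0.2] gf 0.0
```

```bash
python3 - <<'E'
from m import *
c,W=cam('side','s2.png');p=c['pixels'];cv2.imwrite('pics/s2c.png',cv2.resize(p[180:330,260:460],None,fx=3.5,fy=3.5,interpolation=2)[:,:,::-1])
c,W=cam('wrist','w3.png')
E
```

```text
(no output)
```

View pics/s2c.png

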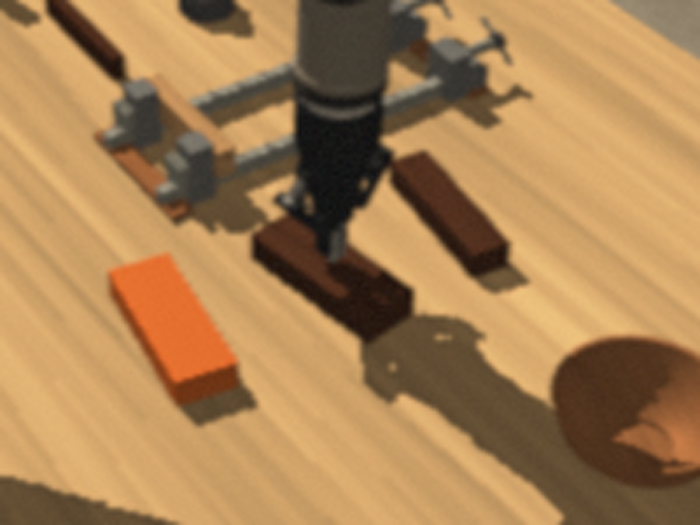

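View pics/w3.png

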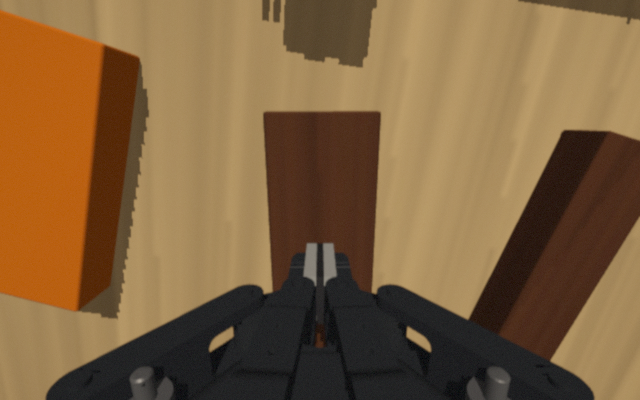

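The fingers shut to zero width above the stave: the tips are on or over its top at crop (338,255), though the reported TCP is z=0.002. I'll measure the true tip height.

```bash
python3 - <<'E'
from h import *
c,W=cam('side')
print('side column through finger');
for u in(354,357,360):
  print(u,[(v,*W[v,u].round(3)) for v in range(240,264,2)])
c,W=cam('wrist')
print('wrist',c['pose'].round(4).tolist())
for u in(313,328):
  print(u,[(v,*W[v,u].round(3)) for v in range(225,300,6)])
E
```

```text
side column through finger
354 [(240, np.float64(0.437), np.float64(-0.247), np.float64(0.106)), (242, np.float64(0.44), np.float64(-0.243), np.float64(0.093)), (244, np.float64(0.44), np.float64(-0.244), np.float64(0.086)), (246, np.float64(0.443), np.float64(-0.24), np.float64(0.074)), (248, np.float64(0.445), np.float64(-0.239), np.float64(0.065)), (250, np.float64(0.443), np.float64(-0.241), np.float64(0.059)), (252, np.float64(0.446), np.float64(-0.238), np.float64(0.047)), (254, np.float64(0.447), np.float64(-0.237), np.float64(0.038)), (256, np.float64(0.448), np.float64(-0.237), np.float64(0.029)), (258, np.float64(0.441), np.float64(-0.245), np.float64(0.031)), (260, np.float64(0.435), np.float64(-0.254), np.float64(0.032)), (262, np.float64(0.431), np.float64(-0.259), np.float64(0.03))]
357 [(240, np.float64(0.447), np.float64(-0.248), np.float64(0.102)), (242, np.float64(0.45), np.float64(-0.244), np.float64(0.089)), (244, np.float64(0.449), np.float64(-0.247), np.float64(0.084)), (246, np.float64(0.453), np.float64(-0.242), np.float64(0.071)), (248, np.float64(0.454), np.
[... 2394 characters left out ...]
at64(0.455), np.float64(-0.22), np.float64(0.029)), (243, np.float64(0.455), np.float64(-0.223), np.float64(0.029)), (249, np.float64(0.454), np.float64(-0.218), np.float64(0.048)), (255, np.float64(0.454), np.float64(-0.218), np.float64(0.055)), (261, np.float64(0.454), np.float64(-0.218), np.float64(0.062)), (267, np.float64(0.454), np.float64(-0.218), np.float64(0.067)), (273, np.float64(0.454), np.float64(-0.219), np.float64(0.072)), (279, np.float64(0.454), np.float64(-0.219), np.float64(0.075)), (285, np.float64(0.453), np.float64(-0.217), np.float64(0.083)), (291, np.float64(0.453), np.float64(-0.217), np.float64(0.087)), (297, np.float64(0.453), np.float64(-0.217), np.float64(0.09))]
```

```bash
python3 - <<'E'
from h import *
c,W=cam('wrist')
for u in(309,313,328,332): print(u,[(v,W[v,u,2].round(4)) for v in range(241,252)])
E
python3 -m jog '[[0,0,-1,0],[0,0,-1,0],[0,0,-1,0],[0,0,-1,0],[0,0,-1,0]]' -1
python3 - <<'E'
from h import *
c,W=cam('wrist');z=W[...,2]; o=bot.get_obs()
R=c['pose'][:3,:3]
# finger pixels: near the tool, lateral +-35..60mm
d=W-np.array(o['eef_pos']); ly=d[...,0]*.9913+d[...,1]*.13; lx=-d[...,0]*.13+d[...,1]*.9913
for s in(1,-1):
    m=(ly*s>.03)&(ly*s<.07)&(abs(lx)<.02)&(z>.036)
    print(s,m.sum(),'z',np.percentile(z[m],[0,2,5]).round(4),'ly',np.percentile(ly[m],[1,50,99]).round(4), o['eef_pos'].round(4),o['gripper_width'])
E
```

```text
309 [(241, np.float64(0.0286)), (242, np.float64(0.0301)), (243, np.float64(0.0304)), (244, np.float64(0.0421)), (245, np.float64(0.0443)), (246, np.float64(0.0444)), (247, np.float64(0.0469)), (248, np.float64(0.0468)), (249, np.float64(0.0482)), (250, np.float64(0.0508)), (251, np.float64(0.0508))]
313 [(241, np.float64(0.0295)), (242, np.float64(0.029)), (243, np.float64(0.0284)), (244, np.float64(0.0417)), (245, np.float64(0.0439)), (246, np.float64(0.046)), (247, np.float64(0.0461)), (248, np.float64(0.0486)), (249, np.float64(0.0482)), (250, np.float64(0.0501)), (251, np.float64(0.0507))]
328 [(241, np.float64(0.0301)), (242, np.float64(0.0298)), (243, np.float64(0.0289)), (244, np.float64(0.0422)), (245, np.float64(0.0441)), (246, np.float64(0.0453)), (247, np.float64(0.0452)), (248, np.float64(0.0477)), (249, np.float64(0.0496)), (250, np.float64(0.0501)), (251, np.float64(0.0507))]
332 [(241, np.float64(0.0285)), (242, np.float64(0.0288)), (243, np.float64(0.0292)), (244, np.float64(0.0429)), (245, np.float64(0.0439)), (246, np.float64(0.0453)), (247, np.float64(0.0461)), (248, np.float64(0.0478)), (249, np.float64(0.0487)), (250, np.float64(0.0507)), (251, np.float64(0.0509))]
t: 5.08
eef_pos: [0.4512, -0.2297, 0.0121]
tool_rot: [-0.0, 0.659, 0.752, 0.0]
contact_force: [0.0, -0.1, 0.3]
gripper_width: 0.706
grasp_force: 0.0
1 14145 z [0.0523 0.0633 0.0724] ly [0.0305 0.0531 0.0657] [ 0.4511 -0.2297  0.012 ] 0.7890886824835013
-1 13118 z [0.0566 0.0699 0.0833] ly [-0.0648 -0.0526 -0.0303] [ 0.4511 -0.2297  0.012 ] 0.7890886824835013
```

Shut tips stand 40 mm higher than the reported TCP, so I'll correct z by −0.040 throughout.

```bash
sed -i 's/np.array(\[x,y,z\])/np.array([x,y,z-0.040])/' go.py
python3 -m jog '[[0,0,0,0],[0,0,0,0],[0,0,0,0],[0,0.1,2,0],[0,0.1,3.5,0],[0,0.1,4.6,0],[0,0.1,4.6,0],[0,0.1,4.6,0]]'; python3 go.py 0.4527 -0.2295 0.004 7.6;  python3 -m jog '[[0,0,0,0],[0,0,0,0],[0,0,0,0],[0,0,0,0],[0,0,0,0],[0,0,0,0],[0,0,0,0],[0,0,0,0]]' 1 60;  python3 go.py 0.6805 -0.012 0.10 -1.6
```

```text
t: 5.8
eef_pos: [0.4516, -0.2298, -0.0342]
tool_rot: [-0.001, 0.659, 0.752, -0.0]
contact_force: [-0.5, 0.1, -0.1]
gripper_width: 1.001
grasp_force: 0.0
t 5.8 pos [ 0.4516 -0.2298 -0.0342] yaw 7.54 shift [0.01 0.11 0.18] spin -0.001 q7 0.99 g 1.001 F [-0.5  0.1 -0.1] gf 0.0
t: 6.47
eef_pos: [0.4528, -0.23, -0.033]
tool_rot: [0.001, 0.659, 0.752, 0.0]
contact_force: [-1.1, 0.3, 5.8]
gripper_width: 0.666
grasp_force: 64.3
t 6.4667 pos [ 0.4528 -0.23   -0.033 ] yaw 7.56 shift [18.61 25.45 -9.27] spin 0.16 q7 0.99 g 0.666 F [-1.1  0.3  5.8] gf 64.3
```

```bash
python3 -m jog '[[0,0,-2,0],[0,0,-5,0],[0,0,-9.3,0],[4,4,-9.3,0.05],[8,9,-9.3,0.1],[12,14,-9.3,0.16],[15,19,-9.3,0.16],[18,23,-9.3,0.16],[18.6,25.4,-9.3,0.16],[18.6,25.4,-9.3,0.16],[18.6,25.4,-9.3,0.16],[18.6,25.4,-9.3,0.16]]';  python3 go.py 0.6824 -0.012 0.029 -1.6
python3 - <<'E'
from m import *
c,W=cam('wrist','w4.png');z=W[...,2]
np.savez('w4.npz',W=W)
E
```

```text
t: 7.47
eef_pos: [0.6838, -0.0044, 0.0587]
tool_rot: [0.0, 0.714, 0.7, 0.002]
contact_force: [0.1, 0.1, -1.7]
gripper_width: 0.666
grasp_force: 65.0
t 7.4667 pos [ 0.6838 -0.0044  0.0587] yaw -1.1 shift [-0.78 -0.14  6.97] spin 0.009 q7 0.31 g 0.666 F [ 0.1  0.1 -1.7] gf 65.0
```

View pics/w4.png

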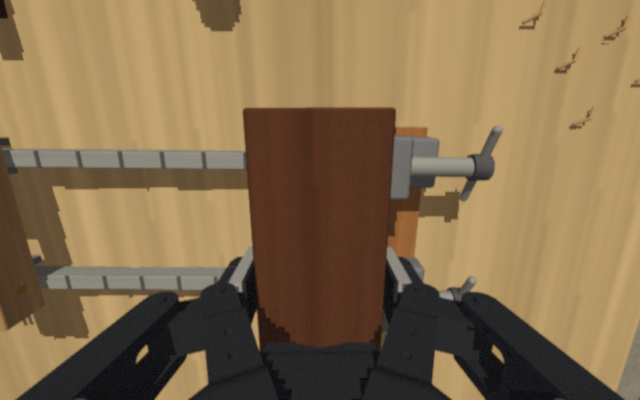

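The wide stave is held (columns 245–393), above the bars and beside the jaws. I'll lower it now.

```bash
python3 -m jog '[[-0.8,-0.3,0,0.01],[-0.8,-0.3,0,0.01],[-0.8,-0.3,1.5,0.01],[-0.8,-0.3,3.5,0.01],[-0.8,-0.3,3.5,0.01],[-0.8,-0.3,3.5,0.01]]';  python3 go.py 0.6815 -0.012 0.029 -1.6
python3 - <<'E'
from m import *
c,W=cam('wrist');z=W[...,2]
a=np.radians(-1.58);co,s=np.cos(a),np.sin(a)
d=W[...,:2]-np.array([.5844,-.0093]);L=np.stack([co*d[...,0]+s*d[...,1],-s*d[...,0]+co*d[...,1]],-1)
m=(abs(L[...,0]-.1)<.026)&(L[...,1]>.02)&(z>.07)&(z<.1)
m[:, :240]=0;m[:,400:]=0
print('stave top z',np.median(z[m]),'end y',np.percentile(L[m][:,1],[98,99.5]),)
for y in(.035,.05,.065):
  k=m&(abs(L[...,1]-y)<.006);
  mm=(abs(L[...,1]-y)<.006)&(z>.07)&(z<.1)&(L[...,0]>.05)&(L[...,0]<.15);print(y,np.percentile(L[mm][:,0],[1,99]).round(4))
E
```

```text
t: 8.02
eef_pos: [0.6743, -0.0204, 0.0226]
tool_rot: [-0.001, 0.721, 0.693, -0.001]
contact_force: [0.2, -0.1, -0.6]
gripper_width: 0.664
grasp_force: 64.9
t 8.0167 pos [ 0.6743 -0.0204  0.0226] yaw -2.26 shift [0.87 0.69 3.36] spin -0.011 q7 0.33 g 0.664 F [ 0.2 -0.1 -0.6] gf 64.9
stave top z 0.08485803568900488 end y [0.06592618 0.06651759]
0.035 [0.063  0.1191]
0.05 [0.0631 0.1193]
0.065 [0.0632 0.1194]
```

```bash
python3 -m jog '[[0.85,0.65,0,-0.01],[0.85,0.65,0,-0.01],[0.85,0.65,0.5,-0.01],[0.85,0.65,2,-0.01],[0.85,0.65,2.5,-0.01],[0.85,0.65,2.5,-0.01],[0.85,0.65,2.5,-0.01]]';  python3 go.py 0.6815 -0.012 0.029 -1.6
python3 - <<'E'
from m import *
c,W=cam('wrist');z=W[...,2]
a=np.radians(-1.58);co,s=np.cos(a),np.sin(a)
d=W[...,:2]-np.array([.5844,-.0093]);L=np.stack([co*d[...,0]+s*d[...,1],-s*d[...,0]+co*d[...,1]],-1)
m=(z>.052)&(z<.066)&(L[...,0]>.05)&(L[...,0]<.14)
for y in(.035,.05,.065):
  mm=m&(abs(L[...,1]-y)<.004);x=np.sort(L[mm][:,0]);g=np.diff(x);print(y,x[[0,-1]].round(4),np.median(z[mm&(L[...,0]<.12)]).round(4),'biggap',g.max().round(4),x[g.argmax()].round(4))
E
```

```text
t: 8.65
eef_pos: [0.6824, -0.0118, -0.0019]
tool_rot: [-0.0, 0.717, 0.697, -0.001]
contact_force: [0.1, -0.5, -0.4]
gripper_width: 0.665
grasp_force: 64.9
t 8.65 pos [ 0.6824 -0.0118 -0.0019] yaw -1.62 shift [-0.02 -0.08  0.91] spin -0.0 q7 0.34 g 0.665 F [ 0.1 -0.5 -0.4] gf 64.9
0.035 [0.0691 0.14  ] 0.0604 biggap 0.0028 0.1273
0.05 [0.0691 0.14  ] 0.0604 biggap 0.0027 0.1274
0.065 [0.0692 0.14  ] 0.0604 biggap 0.003 0.127
```

```bash
python3 -m jog '[[0,0,0.4,0],[0,0,0.7,0],[0,0,0.8,0],[0,0,0.85,0],[0,0,0.85,0]]'; python3 -m jog '[[0,0,0,0],[0,0,0,0],[0,0,0,0],[0,0,0,0],[0,0,0,0]]' -1; python3 -m jog '[[0,0,-1,0],[0,0,-4,0],[0,0,-8,0],[0,0,-12,0],[0,0,-16,0],[0,0,-16,0],[0,0,-16,0],[0,0,-16,0]]'; python3 go.py 0.4617 0.15 0.16 -1.7
```

```text
t: 9.12
eef_pos: [0.683, -0.0115, -0.0095]
tool_rot: [-0.0, 0.717, 0.697, -0.0]
contact_force: [0.3, 0.2, -1.7]
gripper_width: 0.665
grasp_force: 65.0
t: 9.53
eef_pos: [0.6833, -0.0116, -0.0092]
tool_rot: [0.0, 0.717, 0.697, 0.0]
contact_force: [0.6, -0.9, -0.3]
gripper_width: 0.999
grasp_force: 0.0
t: 10.2
eef_pos: [0.6828, -0.0113, 0.1508]
tool_rot: [-0.0, 0.717, 0.697, 0.0]
contact_force: [0.2, 0.5, -0.6]
gripper_width: 1.001
grasp_force: 0.0
t 10.2 pos [ 0.6828 -0.0113  0.1508] yaw -1.6 shift [ 15.5  -22.55   3.09] spin 0.002 q7 0.26 g 1.001 F [ 0.2  0.5 -0.6] gf 0.0
```

```bash
cat > clampview.py <<'E'
from m import *
a=np.radians(-1.58);co,s=np.cos(a),np.sin(a)
def loc(W):
    d=W[...,:2]-np.array([.5844,-.0093]);return np.stack([co*d[...,0]+s*d[...,1],-s*d[...,0]+co*d[...,1]],-1)
def row(n='wrist',ys=(-.06,-.04,.04,.06)):
    c,W=cam(n);z=W[...,2];L=loc(W)
    m=(z>.046)&(z<.06)&(L[...,0]>-.15)&(L[...,0]<.16)
    for y in ys:
        x=np.sort(L[m&(abs(L[...,1]-y)<.004)][:,0])
        if len(x)<5: print(y,'none');continue
        k=np.where(np.diff(x)>.0022)[0];print(y,'segments',[(p[0].round(4),p[-1].round(4)) for p in np.split(x,k+1)if len(p)>3])
    b=[(lo,hi) for lo,hi in((.074,.126),)]
    t=m&(abs(L[...,1])<.09)&(L[...,0]<.127)
    xs=L[t]
    return W,L,m
E
python3 -c "
from clampview import *
W,L,m=row()
k=m&(L[...,0]>.075)&(L[...,0]<.12);print('wide y ext',np.percentile(L[k][:,1],[.5,99.5]),np.median(W[k][:,2]))"
python3 -m jog '[[4,-5,-3,0],[8,-10,-5,0],[12,-15,-5,0],[15.5,-19,-5,0],[15.5,-20,-5,0],[15.5,-20,-5,0],[15.5,-20,-5,0],[15.5,-20,-5,0],[15.5,-20,-5,0]]'
python3 - <<'E'
from m import *
c,W=cam('wrist','w5.png');z=W[...,2]
zz=(z>.024)&(z<.036)&(W[...,1]>.12)&(W[...,1]<.32)&(W[...,0]>.43)&(W[...,0]<.50)
rect(W,zz,'thin')
k=(z>.055)&(z<.07)&(abs(W[...,0]-.608)<.05)&(abs(W[...,1]-.2)<.06);rect(W,k,'knob')
k=(z>.02)&(z<.07)&(abs(W[...,0]-.608)<.05)&(abs(W[...,1]-.2)<.06);rect(W,k,'weight')
E
python3 go.py 0.4617 0.213 0.10 -1.7
```

```text
-0.06 segments [(np.float64(-0.147), np.float64(-0.1242)), (np.float64(0.0707), np.float64(0.1565))]
-0.04 segments [(np.float64(-0.1479), np.float64(-0.1243)), (np.float64(0.0702), np.float64(0.1276)), (np.float64(0.1303), np.float64(0.1563))]
0.04 segments [(np.float64(-0.1472), np.float64(-0.1241)), (np.float64(0.0703), np.float64(0.1275)), (np.float64(0.1303), np.float64(0.1559))]
0.06 segments [(np.float64(-0.1486), np.float64(-0.1242)), (np.float64(0.07), np.float64(0.1277)), (np.float64(0.1304), np.float64(0.1564))]
wide y ext [-0.07270062  0.07558348] 0.05149437679955876
t: 11.0
eef_pos: [0.4866, 0.1494, 0.1999]
tool_rot: [-0.0, 0.716, 0.698, -0.001]
contact_force: [-0.2, -0.8, 0.5]
gripper_width: 1.0
grasp_force: 0.0
thin n 1940 c 462.8 214.7 wh 149.6 16.2 a 88.2 z [0.028  0.0294 0.0308] mean [0.4631 0.219 ]
knob n 736 c 609.3 202.8 wh 29.2 29.4 a 28.8 z [0.0595 0.0658 0.0676] mean [0.6077 0.2032]
weight n 2521 c 609.1 202.6 wh 62.7 63.0 a 0.7 z [0.0274 0.0317 0.0669] mean [0.6038 0.2042]
t 11.05 pos [0.4876 0.1484 0.2001] yaw -1.61 shift [ 6.4  -2.76 14.  ] spin 0.002 q7 -0.22 g 0.998 F [ 0.4 -0.9 -1.3] gf 0.0
```

View pics/w5.png

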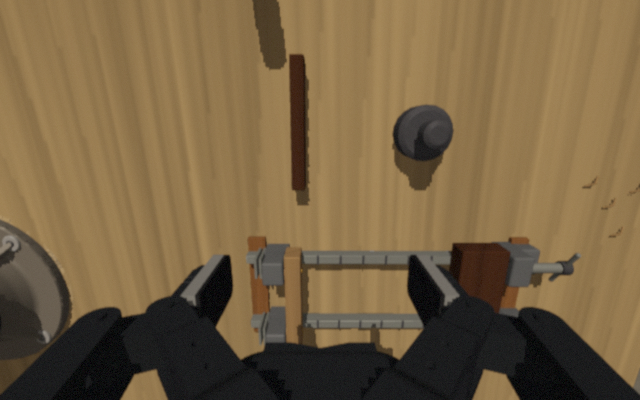

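The picture shows the wide stave against the jaws (480,275), the thin strip at (298,122) and the weight at (424,132).

```bash
python3 -m jog '[[4,-2,3,0],[6.6,-2.6,7,0],[6.6,-2.6,11,0],[6.6,-2.6,14,0],[6.6,-2.6,14,0],[6.6,-2.6,14,0],[6.6,-2.6,14,0]]' -0.4;python3 go.py 0.4628 0.2147 0.006 -1.8
```

```text
t: 11.63
eef_pos: [0.4655, 0.2141, 0.0619]
tool_rot: [0.001, 0.718, 0.696, 0.0]
contact_force: [1.0, 0.0, 0.7]
gripper_width: 0.697
grasp_force: 0.0
t 11.6333 pos [0.4655 0.2141 0.0619] yaw -1.8 shift [ 0.05 -0.28  9.59] spin 0.0 q7 -0.18 g 0.697 F [1.  0.  0.7] gf 0.0
```

```bash
python3 -m jog '[[0,-0.2,3,0],[0,-0.2,6,0],[0,-0.2,8.5,0],[0,-0.2,9.5,0],[0,-0.2,9.5,0],[0,-0.2,9.5,0],[0,-0.2,9.5,0]]';python3 go.py 0.4628 0.2147 0.006 -1.8;python3 -m jog '[[0,0,0,0],[0,0,0,0],[0,0,0,0],[0,0,0,0],[0,0,0,0],[0,0,0,0],[0,0,0,0]]' 1 50; python3 go.py 0.6264 -0.0105 0.10 -1.6
```

```text
t: 12.22
eef_pos: [0.4633, 0.2163, -0.0323]
tool_rot: [0.0, 0.717, 0.697, 0.002]
contact_force: [0.4, 0.3, 0.1]
gripper_width: 0.697
grasp_force: 0.0
t 12.2167 pos [ 0.4633  0.2163 -0.0323] yaw -1.64 shift [-0.16 -0.04  0.17] spin 0.003 q7 -0.05 g 0.697 F [0.4 0.3 0.1] gf 0.0
t: 12.8
eef_pos: [0.4618, 0.2162, -0.0337]
tool_rot: [-0.0, 0.717, 0.697, 0.001]
contact_force: [-1.8, 0.4, 6.7]
gripper_width: 0.178
grasp_force: 49.7
t 12.8 pos [ 0.4618  0.2162 -0.0337] yaw -1.6 shift [-22.19  17.09  -9.38] spin -0.0 q7 -0.05 g 0.178 F [-1.8  0.4  6.7] gf 49.7
```

```bash
python3 -m jog '[[0,0,-2,0],[0,0,-5,0],[0,0,-9.4,0],[-4,3,-9.4,0],[-7,6,-9.4,0],[-10,9,-9.4,0],[-13,12,-9.4,0],[-16,14,-9.4,0],[-19,16,-9.4,0],[-21.9,17.1,-9.4,0],[-21.9,17.1,-9.4,0],[-21.9,17.1,-9.4,0],[-21.9,17.1,-9.4,0],[-21.9,17.1,-9.4,0]]'; python3 go.py 0.6264 -0.008 0.05 -1.6
python3 - <<'E'
from clampview import *
c,W=cam('wrist','w6.png');z=W[...,2];L=loc(W)
m=(z>.07)&(z<.12)&(abs(L[...,0]-.042)<.014)&(L[...,1]>.02)
print(m.sum(),'top z',np.median(z[m]),'x',np.percentile(L[m][:,0],[1,99]),'y end',np.percentile(L[m][:,1],[99,99.8]))
E
```

```text
t: 13.97
eef_pos: [0.6255, -0.0058, 0.0593]
tool_rot: [-0.001, 0.716, 0.698, 0.0]
contact_force: [0.1, -0.8, -0.7]
gripper_width: 0.176
grasp_force: 48.8
t 13.9667 pos [ 0.6255 -0.0058  0.0593] yaw -1.47 shift [-0.22  0.1   4.92] spin 0.002 q7 0.29 g 0.176 F [ 0.1 -0.8 -0.7] gf 48.8
9 top z 0.1196934507678452 x [0.03317741 0.049338  ] y end [0.07802567 0.07802617]
```

```bash
python3 -m jog '[[-0.2,0.1,2,0],[-0.2,0.1,4.5,0],[-0.2,0.1,6.2,0],[-0.2,0.1,6.2,0],[-0.2,0.1,6.2,0],[-0.2,0.1,6.2,0]]'; python3 go.py 0.6264 -0.008 0.028 -1.6
python3 - <<'E'
from clampview import *
c,W=cam('wrist','w6.png');z=W[...,2];L=loc(W)
m=(z>.054)&(z<.075)&(abs(L[...,0]-.042)<.014)&(L[...,1]>.02)
print(m.sum(),'top z',np.median(z[m]),'x',np.percentile(L[m][:,0],[1,99]),'y end',np.percentile(L[m][:,1],[98,99.8]))
m=(z>.044)&(z<.056)&(abs(L[...,0]-.1)<.02)&(L[...,1]>.02)
print('wide end',np.percentile(L[m][:,1],[98,99.8]))
E
```

```text
t: 14.52
eef_pos: [0.6277, -0.0093, -0.0014]
tool_rot: [0.0, 0.717, 0.698, 0.0]
contact_force: [0.2, 0.8, 0.1]
gripper_width: 0.184
grasp_force: 48.8
t 14.5167 pos [ 0.6277 -0.0093 -0.0014] yaw -1.54 shift [ 0.12 -0.14  1.06] spin 0.001 q7 0.34 g 0.184 F [0.2 0.8 0.1] gf 48.8
5419 top z 0.06156634547997418 x [0.03567861 0.05126891] y end [0.07390043 0.07465691]
wide end [0.07496082 0.0757568 ]
```

```bash
python3 -m jog '[[0.1,-0.3,0.4,0],[0.1,-0.3,0.8,0],[0.1,-0.3,0.9,0],[0.1,-0.3,0.95,0],[0.1,-0.3,0.95,0]]'; python3 -m jog '[[0,0,0,0],[0,0,0,0],[0,0,0,0],[0,0,0,0]]' 0.45; python3 -m jog '[[0,0,-1,0],[0,0,-3,0],[0,0,-7,0],[0,0,-11,0],[0,0,-15,0],[0,0,-15,0],[0,0,-15,0],[0,0,-15,0]]'; python3 -c "
from clampview import *
W,L,m=row()
for n,a,b in(('wide',.075,.12),('thin',.03,.052)):
    k=m&(L[...,0]>a)&(L[...,0]<b)&(abs(L[...,1])<.1);print(n,'y ext',np.percentile(L[k][:,1],[.5,99.5]),np.median(W[k][:,2]))"
python3 go.py 0.593 -0.2225 0.10 -8.6
```

```text
t: 14.98
eef_pos: [0.6241, -0.0086, -0.0116]
tool_rot: [-0.0, 0.717, 0.697, 0.0]
contact_force: [0.3, 1.8, 1.7]
gripper_width: 0.179
grasp_force: 49.3
t: 15.32
eef_pos: [0.6242, -0.009, -0.012]
tool_rot: [0.0, 0.717, 0.697, -0.0]
contact_force: [-0.5, 0.1, -0.2]
gripper_width: 0.275
grasp_force: 0.0
t: 15.98
eef_pos: [0.6239, -0.0086, 0.1383]
tool_rot: [-0.0, 0.717, 0.697, 0.0]
contact_force: [0.1, -0.6, -1.1]
gripper_width: 0.272
grasp_force: 0.0
-0.06 segments [(np.float64(-0.1466), np.float64(-0.1247)), (np.float64(0.0325), np.float64(0.0474)), (np.float64(0.0923), np.float64(0.1276)), (np.float64(0.13), np.float64(0.1555))]
-0.04 segments [(np.float64(-0.1486), np.float64(-0.1244)), (np.float64(0.0327), np.float64(0.0472)), (np.float64(0.0703), np.float64(0.1277)), (np.float64(0.1299), np.float64(0.1558))]
0.04 segments [(np.float64(-0.1473), np.float64(-0.1245)), (np.float64(0.0323), np.float64(0.0475)), (np.float64(0.0698), np.float64(0.1554))]
0.06 segments [(np.float64(-0.1477), np.float64(-0.1246)), (np.float64(0.0324), np.float64(0.0474)), (np.float64(0.0696), np.float64(0.1274)), (np.float64(0.13), np.float64(0.1556))]
wide y ext [-0.07197216  0.07562335] 0.05157288401269572
thin y ext [-0.07401296  0.07476083] 0.05143182178352684
t 16.0333 pos [ 0.6232 -0.0086  0.1374] yaw -1.6 shift [-21.47  -2.41   7.73] spin 0.122 q7 0.23 g 0.277 F [0.  0.3 0.3] gf 0.0
```

```bash
python3 -m jog '[[-4,-1,0,0],[-8,-2,0,0.06],[-12,-2.4,0,0.12],[-16,-2.4,0,0.12],[-20,-2.4,2,0.12],[-21.4,-2.4,5,0.12],[-21.4,-2.4,7.7,0.12],[-21.4,-2.4,7.7,0.12],[-21.4,-2.4,7.7,0.12],[-21.4,-2.4,7.7,0.12]]' -0.9; python3 go.py 0.5933 -0.2225 0.005 -8.6
```

```text
t: 16.87
eef_pos: [0.5946, -0.2214, 0.0614]
tool_rot: [-0.0, 0.757, 0.653, -0.0]
contact_force: [1.0, -1.2, -0.4]
gripper_width: 0.95
grasp_force: 0.0
t 16.8667 pos [ 0.5946 -0.2214  0.0614] yaw -8.42 shift [-0.13 -0.1   9.64] spin 0.003 q7 0.54 g 0.95 F [ 1.  -1.2 -0.4] gf 0.0
```

```bash
python3 -m jog '[[-0.1,-0.1,3,0],[-0.1,-0.1,6,0],[-0.1,-0.1,8.5,0],[-0.1,-0.1,9.5,0],[-0.1,-0.1,9.5,0],[-0.1,-0.1,9.5,0],[-0.1,-0.1,9.5,0]]';python3 go.py 0.5933 -0.2225 0.005 -8.6;python3 -m jog '[[0,0,0,0],[0,0,0,0],[0,0,0,0],[0,0,0,0],[0,0,0,0],[0,0,0,0],[0,0,0,0]]' 1 55; python3 go.py 0.5724 -0.0085 0.10 -1.6
```

```text
t: 17.45
eef_pos: [0.5947, -0.2234, -0.0317]
tool_rot: [0.001, 0.757, 0.653, 0.001]
contact_force: [1.0, -0.9, -0.7]
gripper_width: 0.952
grasp_force: 0.0
t 17.45 pos [ 0.5947 -0.2234 -0.0317] yaw -8.46 shift [ 0.07 -0.16  0.33] spin 0.003 q7 0.61 g 0.952 F [ 1.  -0.9 -0.7] gf 0.0
t: 18.03
eef_pos: [0.5938, -0.2233, -0.0329]
tool_rot: [0.001, 0.757, 0.653, 0.001]
contact_force: [-0.6, 0.6, 6.7]
gripper_width: 0.459
grasp_force: 56.8
t 18.0333 pos [ 0.5938 -0.2233 -0.0329] yaw -8.49 shift [20.93 -5.27 -9.3 ] spin -0.12 q7 0.61 g 0.459 F [-0.6  0.6  6.7] gf 56.8
```

```bash
python3 -m jog '[[0,0,-2,0],[0,0,-5,0],[0,0,-9.3,0],[4,-1,-9.3,-0.03],[8,-2,-9.3,-0.06],[12,-3,-9.3,-0.09],[16,-4,-9.3,-0.12],[19,-5,-9.3,-0.12],[20.9,-5.3,-9.3,-0.12],[20.9,-5.3,-9.3,-0.12],[20.9,-5.3,-9.3,-0.12],[20.9,-5.3,-9.3,-0.12],[20.9,-5.3,-9.3,-0.12],[20.9,-5.3,-9.3,-0.12]]'; python3 go.py 0.5724 -0.009 0.037 -1.6
```

```text
t: 19.2
eef_pos: [0.5714, -0.0102, 0.0592]
tool_rot: [0.0, 0.718, 0.696, -0.0]
contact_force: [-0.1, 0.0, -1.2]
gripper_width: 0.457
grasp_force: 56.0
t 19.2 pos [ 0.5714 -0.0102  0.0592] yaw -1.75 shift [0.12 0.1  6.22] spin -0.003 q7 0.3 g 0.457 F [-0.1  0.  -1.2] gf 56.0
```

```bash
python3 -m jog '[[0.1,0.1,2,0],[0.1,0.1,4.5,0],[0.1,0.1,6.2,0],[0.1,0.1,6.2,0],[0.1,0.1,6.2,0],[0.1,0.1,6.2,0]]'; python3 go.py 0.5724 -0.009 0.029 -1.6
python3 - <<'E'
from clampview import *
c,W=cam('wrist','w7.png');z=W[...,2];L=loc(W)
m=(z>.054)&(z<.075)&(abs(L[...,0]+.012)<.025)&(L[...,1]>.02)
print(m.sum(),'top z',np.median(z[m]),'x',np.percentile(L[m][:,0],[1,99]),'y end',np.percentile(L[m][:,1],[98,99.8]))
k=m&(abs(L[...,1]-.03)<.004);k2=m&(abs(L[...,1]-.065)<.004);print([np.percentile(L[i][:,0],[1,99]).round(4) for i in(k,k2)])
E
```

```text
t: 19.7
eef_pos: [0.5732, -0.0084, -0.002]
tool_rot: [0.001, 0.717, 0.697, 0.0]
contact_force: [0.7, 0.1, -1.3]
gripper_width: 0.459
grasp_force: 55.9
t 19.7 pos [ 0.5732 -0.0084 -0.002 ] yaw -1.68 shift [-0.06 -0.07  0.9 ] spin -0.001 q7 0.36 g 0.459 F [ 0.7  0.1 -1.3] gf 55.9
13846 top z 0.06036982875600296 x [-0.03033683  0.00846168] y end [0.07507996 0.07583634]
[array([-0.0303,  0.0083]), array([-0.0303,  0.0085])]
```

```bash
python3 -m jog '[[0,0,0.4,0],[0,0,0.7,0],[0,0,0.8,0],[0,0,0.85,0],[0,0,0.85,0]]'; python3 -m jog '[[0,0,0,0],[0,0,0,0],[0,0,0,0],[0,0,0,0]]' -0.15; python3 -m jog '[[0,0,-1,0],[0,0,-3,0],[0,0,-7,0],[0,0,-11,0],[0,0,-14,0],[0,0,-14,0],[0,0,-14,0],[0,0,-14,0]]'; python3 -c "
from clampview import *
W,L,m=row()
for n,a,b in(('wide',.075,.12),('thin',.03,.052),('med',-.035,.01)):
    k=m&(L[...,0]>a)&(L[...,0]<b)&(abs(L[...,1])<.1);print(n,'y ext',np.percentile(L[k][:,1],[.5,99.5]),np.median(W[k][:,2]))"
python3 go.py 0.417 -0.005 0.12 -1.6;python3 go.py 0.417 -0.005 0.03 -1.6
```

```text
t: 20.17
eef_pos: [0.5725, -0.0073, -0.011]
tool_rot: [-0.0, 0.717, 0.697, 0.0]
contact_force: [-2.0, -0.0, 4.0]
gripper_width: 0.457
grasp_force: 56.4
t: 20.5
eef_pos: [0.5725, -0.0075, -0.0114]
tool_rot: [0.0, 0.717, 0.697, -0.0]
contact_force: [-0.4, 0.5, -0.6]
gripper_width: 0.577
grasp_force: 0.0
t: 21.17
eef_pos: [0.572, -0.0071, 0.1286]
tool_rot: [-0.0, 0.717, 0.697, 0.0]
contact_force: [0.4, 0.9, -0.6]
gripper_width: 0.572
grasp_force: 0.0
-0.06 segments [(np.float64(-0.1469), np.float64(-0.125)), (np.float64(-0.0316), np.float64(0.0076)), (np.float64(0.0319), np.float64(0.0326)), (np.float64(0.0699), np.float64(0.1555))]
-0.04 segments [(np.float64(-0.1468), np.float64(-0.125)), (np.float64(-0.0312), np.float64(0.0082)), (np.float64(0.0319), np.float64(0.0473)), (np.float64(0.07), np.float64(0.1552))]
0.04 segments [(np.float64(-0.147), np.float64(-0.1248)), (np.float64(-0.0315), np.float64(0.0082)), (np.float64(0.0318), np.float64(0.0482)), (np.float64(0.0694), np.float64(0.1561))]
0.06 segments [(np.float64(-0.1472), np.float64(-0.1249)), (np.float64(-0.0311), np.float64(0.0087)), (np.float64(0.0317), np.float64(0.0475)), (np.float64(0.0693), np.float64(0.1563))]
wide y ext [-0.07271088  0.07555524] 0.05161057176217013
thin y ext [-0.06738001  0.07472415] 0.05146032812933149
med y ext [-0.07170458  0.07626969] 0.05148128348248859
t 21.2167 pos [ 0.5715 -0.0072  0.1279] yaw -1.59 shift [ -0.21 -15.44   4.81] spin 0.0 q7 0.24 g 0.577 F [ 0.5 -1.  -1.3] gf 0.0
t 21.2167 pos [ 0.5715 -0.0072  0.1279] yaw -1.59 shift [ -0.21 -15.42  13.81] spin 0.0 q7 0.24 g 0.577 F [ 0.5 -1.  -1.3] gf 0.0
```

```bash
python3 -m jog '[[0,-4,0,0],[0,-8,0,0],[-0.2,-12,2,0],[-0.2,-15.4,4,0],[-0.2,-15.4,4.8,0],[-0.2,-15.4,4.8,0],[-0.2,-15.4,4.8,0],[-0.2,-15.4,4.8,0],[-0.2,-15.4,4.8,0]]' 1 40; python3 go.py 0.417 -0.005 0.03 -1.6
python3 - <<'E'
from clampview import *
c,W=cam('side','s3.png');p=c['pixels'];cv2.imwrite('pics/s3c.png',cv2.resize(p[130:260,240:440],None,fx=3.5,fy=3.5,interpolation=2)[:,:,::-1])
E
```

```text
t: 21.97
eef_pos: [0.4204, -0.0053, 0.0812]
tool_rot: [0.001, 0.717, 0.697, 0.0]
contact_force: [-1.3, 1.4, 0.5]
gripper_width: 0.001
grasp_force: 0.0
t 21.9667 pos [ 0.4204 -0.0053  0.0812] yaw -1.61 shift [ 0.02 -0.36  9.12] spin -0.0 q7 0.17 g 0.001 F [-1.3  1.4  0.5] gf 0.0
```

View pics/s3c.png

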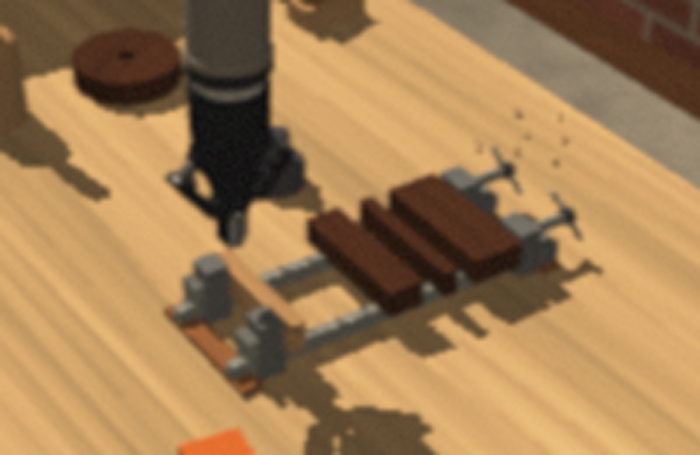

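All three staves lie flat and parallel across the bars, and the shut fingers are above and behind the batten at crop (235,235). I'll lower them behind it.

```bash
python3 -m jog '[[0,-0.4,2,0],[0,-0.4,4,0],[0,-0.4,6,0],[0,-0.4,8,0],[0,-0.4,8.8,0],[0,-0.4,8.8,0],[0,-0.4,8.8,0]]'; python3 go.py 0.417 -0.005 0.033 -1.6
```

```text
t: 22.6
eef_pos: [0.415, -0.0054, -0.0071]
tool_rot: [0.0, 0.717, 0.697, -0.0]
contact_force: [-0.1, -0.6, 0.2]
gripper_width: -0.0
grasp_force: 0.0
t 22.6 pos [ 0.415  -0.0054 -0.0071] yaw -1.64 shift [ 0.04  0.2  -0.01] spin -0.001 q7 0.38 g -0.0 F [-0.1 -0.6  0.2] gf 0.0
```

```bash
python3 -m jog '[[0,0.7,0,0],[0,1.4,0,0],[0,2.1,0,0],[0,2.8,0,0],[0,3.5,0,0],[0,4.2,0,0],[0,4.9,0,0],[0,5.6,0,0],[0,6.3,0,0],[0,7,0,0],[0,7.7,0,0],[0,8.4,0,0],[0,9.1,0,0],[0,9.8,0,0],[0,10.5,0,0],[0,11.2,0,0],[0,11.9,0,0],[0,12.5,0,0],[0,13,0,0],[0,13,0,0]]'; python3 go.py 0.5714 -0.0092 0.033 -1.6
python3 -c "
from clampview import *
W,L,m=row(ys=(.04,.06))"
```

```text
t: 24.27
eef_pos: [0.5462, -0.0088, -0.0073]
tool_rot: [0.001, 0.717, 0.697, 0.001]
contact_force: [-0.1, 0.4, -0.1]
gripper_width: 0.001
grasp_force: 0.0
t 24.2667 pos [ 0.5462 -0.0088 -0.0073] yaw -1.59 shift [ 0.03  2.52 -0.03] spin 0.0 q7 0.37 g 0.001 F [-0.1  0.4 -0.1] gf 0.0
0.04 segments [(np.float64(-0.0615), np.float64(-0.0585)), (np.float64(-0.0554), np.float64(-0.0525)), (np.float64(-0.0501), np.float64(-0.0496)), (np.float64(-0.0249), np.float64(0.0517)), (np.float64(0.0683), np.float64(0.0964))]
0.06 segments [(np.float64(-0.0617), np.float64(-0.0584)), (np.float64(-0.0557), np.float64(-0.0524)), (np.float64(-0.0501), np.float64(-0.0493)), (np.float64(-0.0251), np.float64(0.0525)), (np.float64(0.0681), np.float64(0.0909))]
```

```bash
python3 -m jog '[[0,0.4,0,0],[0,0.8,0,0],[0,1.2,0,0],[0,1.5,0,0],[0,1.8,0,0],[0,1.9,0,0],[0,1.9,0,0]]'; python3 -m jog '[[0,0.1,0,0],[0,0.2,0,0],[0,0.2,0,0]]';python3 -m jog '[[0,0.1,0,0],[0,0.1,0,0]]';python3 -m jog '[[0,0.1,0,0],[0,0.1,0,0]]'
python3 -c "
from clampview import *
W,L,m=row(ys=(.04,.06))"
```

```text
t: 24.9
eef_pos: [0.5639, -0.0094, -0.0074]
tool_rot: [0.0, 0.717, 0.697, 0.0]
contact_force: [-2.1, -1.0, -0.6]
gripper_width: -0.003
grasp_force: 1.0
t: 25.15
eef_pos: [0.5652, -0.0094, -0.0074]
tool_rot: [-0.0, 0.717, 0.697, -0.0]
contact_force: [-4.0, -0.5, 1.9]
gripper_width: 0.001
grasp_force: 1.9
t: 25.32
eef_pos: [0.5663, -0.0094, -0.0074]
tool_rot: [-0.0, 0.717, 0.697, -0.0]
contact_force: [-4.1, -1.2, 1.4]
gripper_width: -0.004
grasp_force: 2.0
t: 25.48
eef_pos: [0.5666, -0.0094, -0.0075]
tool_rot: [-0.001, 0.717, 0.697, -0.0]
contact_force: [-6.4, -0.5, 4.8]
gripper_width: -0.002
grasp_force: 3.1
0.04 segments [(np.float64(-0.0412), np.float64(-0.0379)), (np.float64(-0.0353), np.float64(-0.032)), (np.float64(-0.0297), np.float64(-0.0289)), (np.float64(-0.0039), np.float64(0.1166))]
0.06 segments [(np.float64(-0.0413), np.float64(-0.038)), (np.float64(-0.0351), np.float64(-0.032)), (np.float64(-0.0296), np.float64(-0.029)), (np.float64(-0.0051), np.float64(0.1108))]
```

```bash
python3 -m jog '[[0,0.1,0,0],[0,0.1,0,0],[0,0.1,0,0]]';python3 -m jog '[[0,0.1,0,0],[0,0.1,0,0],[0,0.1,0,0]]';python3 -m jog '[[0,0.1,0,0],[0,0.1,0,0],[0,0.1,0,0]]'
```

```text
t: 25.78
eef_pos: [0.5666, -0.0094, -0.0076]
tool_rot: [-0.001, 0.717, 0.697, -0.001]
contact_force: [-9.1, -0.9, 5.8]
gripper_width: 0.001
grasp_force: 4.4
t: 26.03
eef_pos: [0.5665, -0.0093, -0.0078]
tool_rot: [-0.002, 0.717, 0.697, -0.002]
contact_force: [-11.1, -0.8, 8.4]
gripper_width: -0.003
grasp_force: 5.7
t: 26.28
eef_pos: [0.5664, -0.0093, -0.0079]
tool_rot: [-0.003, 0.717, 0.697, -0.002]
contact_force: [-13.8, -0.4, 9.7]
gripper_width: -0.001
grasp_force: 7.0
```

```bash
python3 -m jog '[[0,0.15,0,0],[0,0.3,0,0],[0,0.3,0,0],[0,0.3,0,0]]'; python3 -m jog '[[0,-0.5,0,0],[0,-1.5,0,0],[0,-2.5,0,0],[0,-2.5,0,0],[0,-2.5,-4,0],[0,-2.5,-8,0],[0,-1,-12,0],[0,1,-16,0],[0,3,-18,0],[0,3,-18,0],[0,3,-18,0],[0,3,-18,0]]'; python3 - <<'E'
from clampview import *
W,L,m=row()
t=m&(L[...,1]>0)
for n,a,b in(('wide',.08,.12),('thin',.06,.069),('med',.02,.05)):
    k=m&(L[...,0]>a)&(L[...,0]<b)&(abs(L[...,1])<.1);print(n,'y ext',np.percentile(L[k][:,1],[.5,99.5]).round(4),np.median(W[k][:,2]))
c,W=cam('wrist','w8.png')
E
python3 go.py 0.609 0.2025 0.12 -1.6
```

```text
t: 26.62
eef_pos: [0.5662, -0.0092, -0.0085]
tool_rot: [-0.005, 0.717, 0.697, -0.004]
contact_force: [-21.2, 0.5, 15.4]
gripper_width: -0.001
grasp_force: 10.8
t: 27.62
eef_pos: [0.6027, -0.0101, 0.1719]
tool_rot: [-0.0, 0.717, 0.697, -0.0]
contact_force: [-0.7, -0.0, -0.4]
gripper_width: 0.002
grasp_force: 0.0
-0.06 segments [(np.float64(-0.0404), np.float64(-0.038)), (np.float64(-0.0349), np.float64(-0.0323)), (np.float64(-0.0041), np.float64(0.0043)), (np.float64(0.0172), np.float64(0.1553))]
-0.04 segments [(np.float64(-0.0406), np.float64(-0.038)), (np.float64(-0.0351), np.float64(-0.0325)), (np.float64(-0.0051), np.float64(0.1553))]
0.04 segments [(np.float64(-0.0406), np.float64(-0.0379)), (np.float64(-0.0345), np.float64(-0.032)), (np.float64(-0.0042), np.float64(0.1555))]
0.06 segments [(np.float64(-0.0404), np.float64(-0.0382)), (np.float64(-0.0344), np.float64(-0.0322)), (np.float64(-0.0295), np.float64(-0.0283)), (np.float64(-0.0046), np.float64(0.156))]
wide y ext [-0.0725  0.0749] 0.05160629426817964
thin y ext [-0.0739  0.0748] 0.05153642949218523
med y ext [-0.0679  0.0767] 0.05153558655620816
t 27.7167 pos [ 0.6018 -0.0102  0.1712] yaw -1.61 shift [21.28  0.14  9.11] spin -0.0 q7 0.22 g 0.0 F [-0.4 -0.1 -0.4] gf 0.0
```

View pics/w8.png

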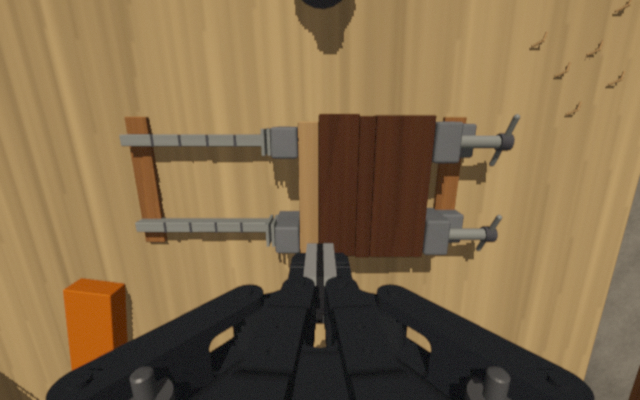

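The row is shut tight between the batten (column 309) and the jaws, with no gaps showing. The weight is next.

```bash
python3 -m jog '[[4,0,0,0],[8,0,0,0],[12,0,0,0],[16,0,0,0],[20,0.1,2,0],[21.3,0.1,5,0],[21.3,0.1,8,0],[21.3,0.1,8,0],[21.3,0.1,8,0],[21.3,0.1,8,0]]' -0.7; python3 go.py 0.609 0.2028 0.038 -1.6
```

```text
t: 28.55
eef_pos: [0.611, 0.2008, 0.0937]
tool_rot: [0.001, 0.718, 0.696, 0.0]
contact_force: [0.0, -0.0, 0.8]
gripper_width: 0.85
grasp_force: 0.0
t 28.55 pos [0.611  0.2008 0.0937] yaw -1.74 shift [ 0.2  -0.21  9.57] spin -0.002 q7 -0.06 g 0.85 F [ 0.  -0.   0.8] gf 0.0
```

```bash
python3 -m jog '[[0.1,-0.1,3,0],[0.1,-0.1,6,0],[0.1,-0.1,8,0],[0.1,-0.1,9.2,0],[0.1,-0.1,9.5,0],[0.1,-0.1,9.5,0],[0.1,-0.1,9.5,0]]'; python3 go.py 0.609 0.2028 0.038 -1.6
```

```text
t: 29.13
eef_pos: [0.6109, 0.2034, -0.0005]
tool_rot: [0.001, 0.717, 0.697, 0.001]
contact_force: [0.7, 0.7, 0.3]
gripper_width: 0.853
grasp_force: 0.0
t 29.1333 pos [ 6.109e-01  2.034e-01 -5.000e-04] yaw -1.65 shift [-0.07 -0.19  0.15] spin -0.001 q7 0.0 g 0.853 F [0.7 0.7 0.3] gf 0.0
```

```bash
python3 -m jog '[[-0.05,-0.15,0.1,0],[-0.05,-0.15,0.1,0],[-0.05,-0.15,0.1,0]]'; python3 -m jog '[[0,0,0,0],[0,0,0,0],[0,0,0,0],[0,0,0,0],[0,0,0,0],[0,0,0,0],[0,0,0,0]]' 1 70;python3 -m jog '[[0,0,-1,0],[0,0,-3,0],[0,0,-6,0],[0,0,-10,0],[0,0,-10,0],[0,0,-10,0]]'; python3 go.py 0.6484 -0.011 0.14 -1.6
python3 - <<'E'
from clampview import *
c,W=cam('side','s4.png');p=c['pixels'];cv2.imwrite('pics/s4c.png',cv2.resize(p[80:230,240:440],None,fx=3.5,fy=3.5,interpolation=2)[:,:,::-1])
E
```

```text
t: 29.38
eef_pos: [0.6083, 0.2034, -0.0025]
tool_rot: [0.0, 0.717, 0.697, 0.001]
contact_force: [0.0, 0.3, 0.7]
gripper_width: 0.855
grasp_force: 0.0
t: 29.97
eef_pos: [0.6083, 0.2032, -0.003]
tool_rot: [0.0, 0.717, 0.697, 0.0]
contact_force: [0.8, -0.2, 4.8]
gripper_width: 0.33
grasp_force: 68.8
t: 30.47
eef_pos: [0.6088, 0.2034, 0.0985]
tool_rot: [0.0, 0.717, 0.697, 0.002]
contact_force: [-0.2, -0.2, -4.7]
gripper_width: 0.328
grasp_force: 69.9
t 30.4667 pos [0.6088 0.2034 0.0985] yaw -1.61 shift [-21.32   4.56  -0.17] spin -0.0 q7 -0.06 g 0.328 F [-0.2 -0.2 -4.7] gf 69.9
```

View pics/s4c.png

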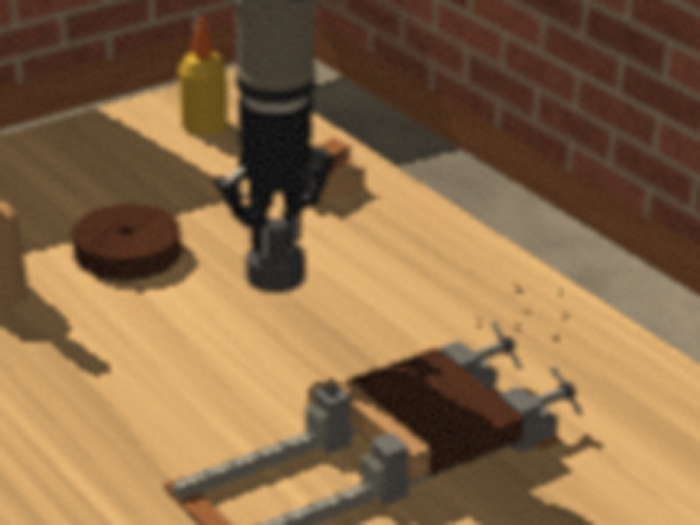

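The weight hangs upright in the grip at crop (276,265), clear of the bench. I'll carry it over the strip.

```bash
python3 -m jog '[[-2,0.5,0,0],[-5,1,0,0],[-8,1.5,0,0],[-11,2.2,0,0],[-14,3,0,0],[-17,3.6,0,0],[-19,4.2,0,0],[-20.5,4.5,0,0],[-21.4,4.5,0,0],[-21.4,4.5,0,0],[-21.4,4.5,0,0],[-21.4,4.5,0,0],[-21.4,4.5,0,0]]'; python3 go.py 0.6484 -0.011 0.089 -1.6;  python3 -m jog '[[0,0,1,0],[0,0,2,0],[0,0,3,0],[0,0,3.5,0],[0,0,3.5,0],[0,0,3.5,0],[0,0,3.5,0]]'; python3 go.py 0.6484 -0.011 0.089 -1.6; python3 -c "
from clampview import *
c,W=cam('wrist');z=W[...,2];L=loc(W);m=(z>.072)&(z<.11)&(abs(L[...,0]-.064)<.045)&(abs(L[...,1])<.045);m[:,:250]=0;m[:,390:]=0
print('weight body L',np.percentile(L[m],[2,98],axis=0).round(4).tolist(),m.sum())"
```

```text
t: 31.6
eef_pos: [0.6465, -0.0097, 0.096]
tool_rot: [-0.001, 0.716, 0.698, -0.0]
contact_force: [0.1, -0.2, -4.6]
gripper_width: 0.328
grasp_force: 69.9
t 31.6 pos [ 0.6465 -0.0097  0.096 ] yaw -1.45 shift [-0.13  0.2   4.7 ] spin 0.003 q7 0.27 g 0.328 F [ 0.1 -0.2 -4.6] gf 69.9
t: 32.18
eef_pos: [0.6471, -0.0123, 0.0618]
tool_rot: [0.0, 0.717, 0.697, 0.0]
contact_force: [0.1, -0.4, -4.3]
gripper_width: 0.329
grasp_force: 69.7
t 32.1833 pos [ 0.6471 -0.0123  0.0618] yaw -1.62 shift [0.13 0.12 1.28] spin -0.0 q7 0.3 g 0.329 F [ 0.1 -0.4 -4.3] gf 69.7
weight body L [[0.0354, 0.0027], [0.0911, 0.03]] 5374
```

```bash
python3 -m jog '[[0.1,0.1,0.3,0],[0.1,0.1,0.6,0],[0.1,0.1,0.9,0],[0.1,0.1,1.05,0],[0.1,0.1,1.05,0],[0.1,0.1,1.05,0]]'; python3 -m jog '[[0,0,0.05,0],[0,0,0.1,0],[0,0,0.1,0]]'; python3 -m jog '[[0,0,0.05,0],[0,0,0.1,0],[0,0,0.1,0]]'
```

```text
t: 32.73
eef_pos: [0.6477, -0.0111, 0.0509]
tool_rot: [-0.0, 0.717, 0.697, -0.0]
contact_force: [-1.1, 0.4, -4.1]
gripper_width: 0.325
grasp_force: 69.9
t: 32.98
eef_pos: [0.6479, -0.0111, 0.0501]
tool_rot: [-0.0, 0.717, 0.697, 0.0]
contact_force: [-0.6, 0.3, -5.0]
gripper_width: 0.325
grasp_force: 69.9
t: 33.23
eef_pos: [0.6479, -0.0111, 0.0491]
tool_rot: [0.0, 0.717, 0.697, 0.0]
contact_force: [0.1, -0.1, -4.4]
gripper_width: 0.333
grasp_force: 69.8
```

```bash
python3 -m jog '[[0,0,0.05,0],[0,0,0.05,0]]'; python3 -m jog '[[0,0,0.05,0],[0,0,0.05,0]]'; python3 -m jog '[[0,0,0.05,0],[0,0,0.05,0]]'
```

```text
t: 33.4
eef_pos: [0.648, -0.0111, 0.049]
tool_rot: [0.0, 0.717, 0.697, 0.0]
contact_force: [-1.8, 0.9, -0.1]
gripper_width: 0.33
grasp_force: 70.2
t: 33.57
eef_pos: [0.6481, -0.0111, 0.0489]
tool_rot: [-0.0, 0.717, 0.697, 0.0]
contact_force: [-1.8, 0.6, 5.1]
gripper_width: 0.329
grasp_force: 70.8
t: 33.73
eef_pos: [0.6481, -0.011, 0.0489]
tool_rot: [-0.0, 0.717, 0.697, 0.001]
contact_force: [-4.2, 1.3, 8.3]
gripper_width: 0.33
grasp_force: 71.3
```

```bash
python3 -m jog '[[0,0,-0.08,0],[0,0,-0.08,0]]'; python3 -m jog '[[0,0,0,0],[0,0,0,0],[0,0,0,0],[0,0,0,0],[0,0,0,0]]' -0.6 20; python3 -m jog '[[0,0,-1,0],[0,0,-3,0],[0,0,-6,0],[0,0,-10,0],[0,0,-14,0],[0,-4,-14,0],[0,-8,-14,0],[0,-8,-14,0],[0,-8,-14,0],[0,-8,-14,0]]'; python3 - <<'E'
from clampview import *
W,L,m=row(ys=(-.06,.05,.06))
z=W[...,2]
for lo,hi in((.098,.13),(.075,.13)):
    k=(z>lo)&(z<hi)&(abs(L[...,0]-.064)<.05)&(abs(L[...,1])<.05);print('weight',k.sum(),((np.percentile(L[k],1,axis=0)+np.percentile(L[k],99,axis=0))/2).round(4),np.ptp(L[k],axis=0).round(4),z[k].max().round(4))
for n,a,b in(('wide',.08,.12),('thin',.06,.069),('med',.02,.05)):
    k=m&(L[...,0]>a)&(L[...,0]<b)&(abs(L[...,1])<.1);print(n,'y ext',np.percentile(L[k][:,1],[.5,99.5]).round(4))
c,W=cam('wrist','w9.png')
c,W=cam('side','s5.png')
E
```

```text
t: 33.9
eef_pos: [0.6482, -0.0111, 0.049]
tool_rot: [0.0, 0.717, 0.697, 0.0]
contact_force: [-2.7, 0.2, 4.9]
gripper_width: 0.331
grasp_force: 70.8
t: 34.32
eef_pos: [0.648, -0.0111, 0.0483]
tool_rot: [0.0, 0.717, 0.697, 0.0]
contact_force: [-0.9, 1.0, 0.2]
gripper_width: 0.8
grasp_force: 0.0
t: 35.15
eef_pos: [0.5686, -0.0084, 0.1893]
tool_rot: [0.0, 0.717, 0.697, 0.001]
contact_force: [-0.3, 0.1, 0.3]
gripper_width: 0.798
grasp_force: 0.0
-0.06 segments [(np.float64(-0.0411), np.float64(-0.0387)), (np.float64(-0.0342), np.float64(-0.0329)), (np.float64(-0.0031), np.float64(0.1553))]
0.05 segments [(np.float64(-0.0411), np.float64(-0.0387)), (np.float64(-0.0347), np.float64(-0.0324)), (np.float64(-0.0033), np.float64(0.1555)), (np.float64(0.1593), np.float64(0.1599))]
0.06 segments [(np.float64(-0.0408), np.float64(-0.0385)), (np.float64(-0.0346), np.float64(-0.0323)), (np.float64(-0.0045), np.float64(0.1558))]
weight 1043 [0.0635 0.0004] [0.03   0.0293] 0.1205
weight 3095 [0.0636 0.0004] [0.0629 0.0642] 0.1205
wide y ext [-0.0727  0.075 ]
thin y ext [-0.074  0.075]
med y ext [-0.0713  0.0769]
```

View pics/w9.png

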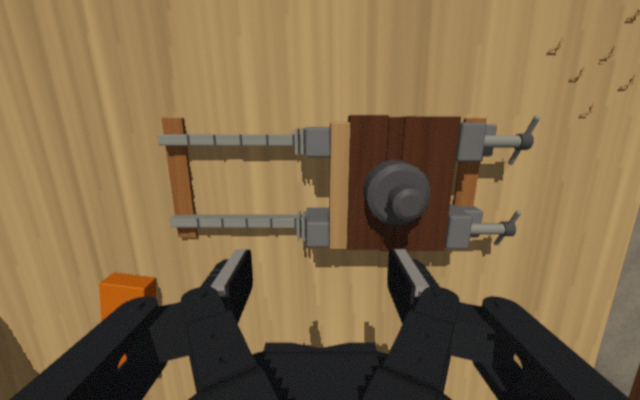

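The weight stands upright at (397,190), centred on the thin strip to under 1 mm. The row is tight and the ends are level within 2 mm.

```bash
python3 -c "
from station import bot
print(bot.get_obs()['t'],bot.hand_in())"
```

```text
the job is handed in; nothing more can be done
35.3 None
```

I handed the job in at 35 s: the row is shut tight in the order asked, stave ends level to about 2 mm, the weight upright within 1 mm of centre on the thin strip, and the mallet, bowl and disc untouched.

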